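# Switch the carton lane selector to the green lane

### The job

With one finger, or the closed fingertips, gently push the orange diverter arm round until its nose points at the middle of the green disc, then press the blue button fully down to confirm the lane and let it come up again. Push the arm only, without gripping it, and leave the cartons, the jar and the tape roll where they are.

Things in the scene. Friction and masses are not known exactly. Their poses are not given: they have to be found in the camera images.
- selector: fixed aluminium plate, 370 x 430 x 10 mm, on the table. Origin: underside, below the arm's pivot; x points away from the robot. Plate spans x -60 to 310, y -215 to 215 mm. Four lanes leave the pivot at -1.15, -0.6, 0.6, 1.15 rad from its x axis (counterclockwise from above positive), the middle bay at 0; thin dividers, 25 mm high over the plate, start 165 mm from the pivot.
- diverter (a joint): angle of the orange diverter arm about its vertical pivot, rad: 0 when it points along the selector's x axis, growing counterclockwise seen from above, free from -1.5 to 1.5. Starts between -0.28 and 0.28. A stiff hinge: it does not spring back and stays where it is left; about 2 N pushed sideways 110 mm from the pivot turns it.
- diverter_pivot (a point): on the pivot axis of the diverter arm, 16 mm above the table, at the arm's underside. x points along the arm towards its tip, z up. The hub here is an orange cylinder 40 mm across, 38 mm high, with a small steel cap up to 60 mm above the table.
- diverter_tip (a point): end of the diverter arm's black nose, 155 mm from the pivot, 35 mm above the table; x points on along the arm, y to its left. The arm is a straight orange bar 14 mm thick, with upright side faces from 18 to 52 mm above the table (8 to 42 mm above the plate), orange to 135 mm from the pivot, then a black nose 6 mm thick.
- disc_green: green round lane marker of the wanted lane, 36 mm across and 4 mm high, fixed flat on the selector plate at the mouth of one of its four lanes, centre 187 mm from the pivot. Origin: centre of its underside.
- disc_yellow: yellow round lane marker, 36 mm across and 4 mm high, fixed flat on the selector plate at the mouth of one of its four lanes, centre 187 mm from the pivot. Origin: centre of its underside.
- disc_white: white round lane marker, 36 mm across and 4 mm high, fixed flat on the selector plate at the mouth of one of its four lanes, centre 187 mm from the pivot. Origin: centre of its underside.
- disc_red: red round lane marker, 36 mm across and 4 mm high, fixed flat on the selector plate at the mouth of one of its four lanes, centre 187 mm from the pivot. Origin: centre of its underside.
- confirm (a joint): travel of the blue push button, m: 0 up, 0.006 fully down, sprung; fully down takes 5 N. It counts as pressed beyond 0.004.
- confirm_top (a point): centre of the top face of the blue round push button, 36 mm across, in a grey housing to the robot's right of the plate; it is pressed straight down.
- carton_a: loose white carton with green stripe, 70 x 36 x 25 mm, 50 g, lying on the plate in the +0.6 rad lane; a bystander. Origin: centre of underside.
- carton_b: as carton_a, in the -0.6 rad lane; a bystander.
- carton_c: loose white carton standing upright in the plate's middle bay, 25 x 36 mm and 70 mm tall, 50 g, 225 to 270 mm beyond the pivot; a bystander. Origin: centre of underside, z up.
- carton_d: loose long white carton lying on the table to the robot's left, 130 x 45 x 35 mm; a bystander. Origin: centre of underside.
- jar: loose amber jar, 48 mm across, 85 mm tall, on the table to the robot's left; a bystander. Origin: centre of underside.
- tape: loose grey tape roll lying flat, 84 mm across, 24 mm high, on the table to the robot's right beyond the button; a bystander. Origin: centre of underside.

How it is judged:
On the way, in this order (a step that is already met when the one before it is completed fails the run):
1. the diverter arm points at the green disc (y of disc_green in the frame of diverter_tip between -0.013 and 0.013 m and x of disc_green in the frame of diverter_tip above 0 m), for 0.2 s.
2. the blue button is pressed down with the arm pointing at the green disc (all of step 1 and value of joint confirm above 0.004 m), for 0.05 s.
At the end, for the whole second after the job is handed in: The arm is at rest, its centre line passing within 13 mm of the green disc's centre; the blue button is up again; no bystander has moved more than 15 mm (all of step 1 and velocity of joint diverter between -0.05 and 0.05 rad/s and value of joint confirm below 0.002 m and distance of each of carton_a, carton_b, carton_c, carton_d, jar, tape from where it was at the start of the episode below 0.015 m); the robot touches nothing.
It fails at once if the diverter arm or its plate is gripped or struck hard (over 30 N between fingers and selector) (contact force between the fingers and selector above 30 N).
It fails at once if the blue button is pressed while the arm does not point at the green disc (value of joint confirm above 0.003 m and not (y of disc_green in the frame of diverter_tip between -0.013 and 0.013 m and x of disc_green in the frame of diverter_tip above 0 m)).
It fails at once if a carton on the plate is lifted, tipped or moved more than 15 mm (distance of any of carton_a, carton_b, carton_c from where it was at the start of the episode above 0.015 m or angle between any of carton_a, carton_b, carton_c's own z axis and vertical above 0.3 rad).
It fails at once if the long carton, the jar or the tape roll is lifted, tipped or moved more than 15 mm (distance of any of carton_d, jar, tape from where it was at the start of the episode above 0.015 m or angle between any of carton_d, jar, tape's own z axis and vertical above 0.3 rad).
It also fails if it takes over 51 s, if anything falls off the work surface, if the arm or the gripper's body presses on something with over 40 N, if the wrist force passes 120 N, or if a joint passes its speed limit or range.

### The arm

A 6-joint arm with a two-finger parallel gripper is mounted at the origin on the work surface. World frame = base frame: x ahead of the robot, y to its left, z up, the work surface at z = 0. Lengths are in m, angles in rad, forces in N, time in s.
With the tool pointing down it reaches from about 0.35 to 0.975 m from the base axis. Payload 4.9 kg.
Tool frame: the origin (TCP) lies midway between the tips of the shut fingers; the grasp point (between the pads) lies 19 mm behind it; z points along the fingers, y is the line along which they close (so a half turn about z gives the same grasp; the last joint's range is limited). The gripper opens to 85 mm and grips with 20 to 120 N. Pads are 22 mm wide; open, the fingers measure 114 mm over their backs; the gripper's body (76 mm by 85 mm) begins 54 mm behind the grasp point. The pads swing forward as they close: fully open they stand 13 mm farther back than shut.
Start: joints at [1.168, 0.053, 1.613, -0, 1.476, -0.119], TCP at [0.175, 0.6, 0.231] pointing down, gripper open.
Joint ranges: [-3.01, 3.01], [-1.01, 2.22], [0.06, 2.58], [-1.02, 4.17], [0.09, 2.62], [-3.14, 3.14]. Speed limits (rad/s): [2.57, 2.57, 3.14, 3.14, 3.14, 3.14].

### API

Orientations are given as a rotation vector (axis times angle).
In Python, from station import ctrl, optics, job gives the robot as it stands.
- The arm moves only by the shell command python3 -m jog 'ROWS' [OPENING] [FORCE]. ROWS is JSON, a list of rows, each a list of 2 entries, a list of its own where there are three numbers: the shift along the tool's x, y, z in m, then the turn, a rotation vector about the tool's x, y, z in rad. A call has 1 to 5 rows; each row is the pose to reach, as a shift and turn from the pose commanded when the call began, along the tool's axes at that moment; what a row does not reach only later rows make up. A row lasts 1/10 s, in which the tool goes at most 50 mm and 8.59 degrees, less where a joint would pass 70% of its speed; a pose out of reach is approached as far as the arm can. A call with a gripper value outside its range is refused whole. OPENING is the opening, from 0 (shut) to 1 (fully open), set as the call begins (- or left out, the last holds). The fingers move at their own pace and stop on an object; FORCE is the grip in N (left out, the last holds). Time passes only in rows, so rows that repeat a pose let the fingers close. It gives the time, the measured TCP pose, the force, the opening and the grip force at its end, in the units of the state.
- ctrl.get_obs(): the state, without advancing time (a new reading comes with each control period).
- optics.get_image(name): name is "side" or "top"; returns a dict with "image" (480x640x3 uint8, blue, green, red), "fx", "fy", "cx", "cy" (pixels), "D" ([k1, k2, p1, p2, k3] as OpenCV has them; the pictures are not rectified), "rvec" (rotation vector, rad) and "tvec" (3), from world to camera coordinates, as OpenCV has them. Camera axes: x right, y down, z forward; pixel columns grow to the right and rows downward; lengths in m; the calibration is good to about 2 mm. A picture is of the moment at which its call begins. There is no depth.
- job.finish_job(): hands the job in; it is judged then, once.
The state is a dict: "t": time; "q": joint angles; "dq": joint speeds; "effort": joint torques, N m; "tool_pos": TCP position; "tool_rot": TCP orientation; "contact_force": force on the tool from outside, world axes, zero at the start; "wrist_torque": the same for the moment, N m; "opening": finger opening in m; "grip_force": force on a finger pad.
Only numpy, scipy, OpenCV 4.12 (cv2) and the standard library are available. Lean on these libraries where they do the work, as an engineer would, in place of code of your own. Each camera call takes 0.05 s, during which the arm holds its last target. There are 200 camera calls.

## Working session

There is one attempt and no reset: what is moved stays moved. The work goes in short steps, Python scripts to look and compute and a shell command to move; the robot and the scene stay as the last step left them, time stands still between calls to the robot, and variables do not carry over. Pictures are saved under pics/ and viewed, at most 10 in all, crops included, and the job is handed in when it is done.

```bash
mkdir -p pics
python3 - <<'E'
from station import ctrl, optics
import cv2,pickle
for n in("top","side"):
    d=optics.get_image(n); pickle.dump(d,open(f"pics/{n}0.pkl","wb")); cv2.imwrite(f"pics/{n}0.png",d["image"])
    print(n,d["fx"],d["tvec"],d["rvec"],d["D"])
o=ctrl.get_obs(); print(o["t"],o["tool_pos"],o["tool_rot"],o["opening"])
E
```

```text
top 601.4818257079272 [0.0232994  0.60460999 1.4799208 ] [ 2.14341566 -2.16312679  0.1290862 ] [0.04788927 0.         0.         0.         0.        ]
side 620.2794539294348 [-0.45929416  0.26361754  1.10082347] [ 2.11614524 -0.71264789  0.37973445] [-0.03352974  0.          0.          0.          0.        ]
0.1 [0.17477317 0.59946749 0.23016303] [-4.44239045e-01 -3.10950800e+00  2.88207843e-03] 0.08540759182326468
```

View pics/top0.png

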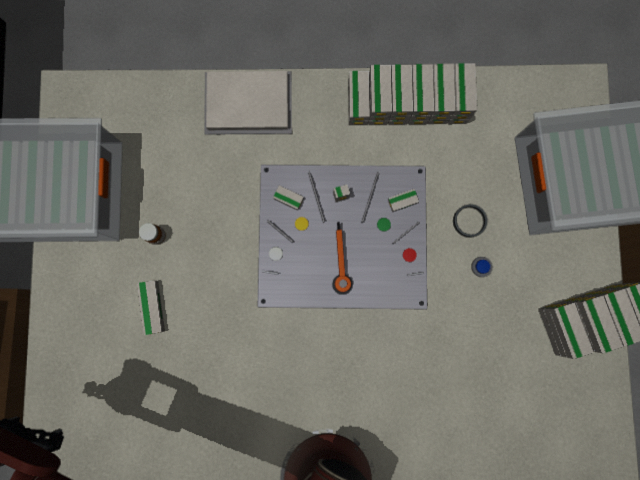

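View pics/side0.png

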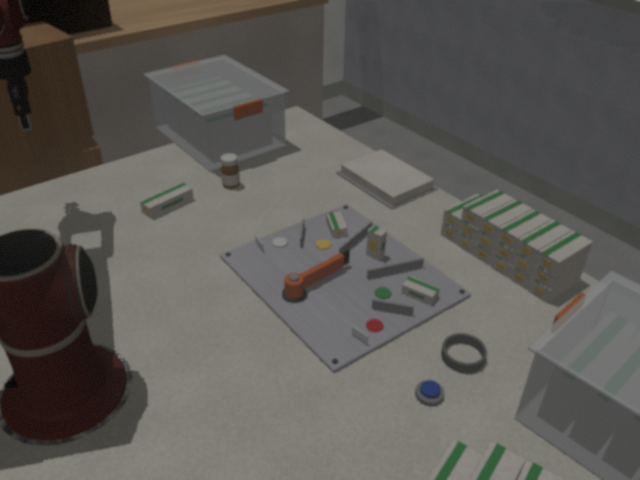

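Top view: the pivot is at about (342,284), the nose at (339,223), the green disc at (384,225) in the −0.6 lane, the button at (482,267) and the tape at (470,220). The side view agrees with this. Next I measure them.

```bash
cat > h.py <<'E'
import cv2,numpy as np
def ray(d,uv,z):
    K=np.array([[d["fx"],0,d["cx"]],[0,d["fy"],d["cy"]],[0,0,1]]);R=cv2.Rodrigues(np.array(d["rvec"]))[0]
    p=cv2.undistortPoints(np.array([[uv]],float),K,np.array(d["D"]))[0,0]
    v=R.T@np.array([*p,1]);c=-R.T@np.array(d["tvec"]).ravel();return c+v*(z-c[2])/v[2]
def blobs(d,h0,h1,s=110,v=60,amin=25):
    m=cv2.inRange(cv2.cvtColor(d["image"],cv2.COLOR_BGR2HSV),(h0,s,v),(h1,255,255))
    n,l,st,ce=cv2.connectedComponentsWithStats(m)
    return [(ce[i],st[i],l==i) for i in range(1,n) if st[i,4]>=amin]
E
python3 - <<'E'
import pickle,numpy as np,cv2
from h import *
np.set_printoptions(precision=4,suppress=True)
Z={"green":(50,85,.014),"yellow":(22,35,.014),"blue":(105,130,.03),"red":(172,180,.014),"red0":(0,4,.014),"orange":(5,18,.052)}
for n in("top","side"):
    d=pickle.load(open(f"pics/{n}0.pkl","rb"))
    for k,(a,b,z) in Z.items():
        for c,s,m in blobs(d,a,b):
            if 220<c[0]<500 and 150<c[1]<420 : print(n,k,c,s,ray(d,c,z)[:2])
d=pickle.load(open("pics/top0.pkl","rb"))
# plate screws (black) and tape/ carton corners
for uv in[(266,170),(422,170),(264,301),(423,303)]:print("screw",ray(d,uv,.01)[:2])
for uv in[(342,284)]:print("cap",ray(d,uv,.06)[:2])
print("nose",ray(d,(339,223),.052)[:2]);print("tape",ray(d,(470,220),.024)[:2])
# white disc, button two-view height
P=[]
for n in("top","side"):
    d=pickle.load(open(f"pics/{n}0.pkl","rb"))
    c=[c for c,s,m in blobs(d,105,130) if 220<c[0]<500][0]
    P.append([ray(d,c,z)[:2] for z in(.0,.02,.03,.04,.05,.06)])
print(np.linalg.norm(np.array(P[0])-P[1],axis=1))
E
```

```text
top green [338.5 191.5] [336 187   6  10  42] [ 0.7106 -0.0353]
top green [402.5204 196.602 ] [390 191  26  12  98] [ 0.6955 -0.2001]
top green [286.84 199.35] [274 193  26  14 100] [0.6913 0.0983]
top green [383.3566 224.0155] [377 218  13  13 129] [ 0.6246 -0.1492]
top yellow [301.1408 223.2254] [295 217  14  13 142] [0.6287 0.0617]
top blue [482.6899 266.2152] [476 260  14  14 158] [ 0.5133 -0.3933]
top red0 [409.0662 254.6397] [403 248  13  14 136] [ 0.5453 -0.2128]
top orange [340.9548 264.0633] [335 229  16  63 442] [ 0.5201 -0.0379]
side green [382.2927 292.4634] [376 289  13   8  82] [ 0.621  -0.1529]
side yellow [322.9425 243.6897] [317 240  13   8  87] [0.6259 0.0579]
side yellow [373.0323 245.1935] [371 242   5   8  31] [ 0.7158 -0.0159]
side blue [429.9437 388.3099] [421 381  19  15 213] [ 0.5038 -0.405 ]
side red0 [374.3681 324.9514] [367 320  16  11 144] [ 0.5427 -0.2163]
side orange [226.8214 169.6786] [223 168  11   5  28] [0.5906 0.428 ]
side orange [312.5886 275.4438] [285 253  59  45 926] [ 0.5092 -0.0571]
screw [0.7701 0.1526]
screw [ 0.7658 -0.2528]
screw [0.4313 0.1569]
screw [ 0.4229 -0.2449]
cap [ 0.4704 -0.0396]
nose [ 0.623  -0.0344]
tape [ 0.6314 -0.3681]
[0.0156 0.0048 0.015  0.0252 0.0355 0.0457]
```

```bash
cat >> h.py <<'E'
from scipy.spatial.transform import Rotation as Ro
def rel(*targets):
    """targets (x,y,z,yaw of tool y in deg): print shift and turn in the current tool frame"""
    from station import ctrl
    o=ctrl.get_obs();R=Ro.from_rotvec(o["tool_rot"]);np.set_printoptions(precision=4,suppress=True)
    for x,y,z,a in targets:
        a=np.radians(a);Y=np.array([np.cos(a),np.sin(a),0]);Zt=np.array([0,0,-1.]);T=Ro.from_matrix(np.c_[np.cross(Y,Zt),Y,Zt])
        print(R.inv().apply(np.array([x,y,z])-o["tool_pos"]),(R.inv()*T).as_rotvec())
    y=R.apply([0,1,0]);print("t",o["t"],"pos",o["tool_pos"],"yaw",np.degrees(np.arctan2(y[1],y[0])),"F",o["contact_force"])
def theta(name):
    """diverter world angle from the orange bar, pivot (hub, z .052)"""
    from station import optics
    d=optics.get_image("top");c,s,m=max(blobs(d,5,18),key=lambda b:b[1][4]*(220<b[0][0]<430 and 150<b[0][1]<320))
    cv2.imwrite(name,d["image"]);p=np.array([ray(d,(u,v),.052)[:2] for v,u in np.argwhere(m)])
    piv=np.array([.4724,-.0407]);r=p-piv;k=np.linalg.norm(r,axis=1)>.03;e=r[k].mean(0)
    print("pixels",k.sum(),"far end",np.linalg.norm(r,axis=1).max(),"angle",np.arctan2(e[1],e[0]))
E
python3 -c "
from h import *
theta('pics/t1.png');rel((.577,.03,.2,73.6))"
```

```text
pixels 249 far end 0.13552204037627988 angle 0.05596594569099883
[-0.5456 -0.4341  0.0309] [-0.0016 -0.0002  0.0025]
t 0.15 pos [0.1748 0.5995 0.2303] yaw 73.74087352065641 F [-0.4074  0.0124 -0.7561]
```

```bash
python3 -m jog '[[[-0.03,-0.024,0],[0,0,0]],[[-0.06,-0.048,0],[0,0,0]],[[-0.09,-0.072,0],[0,0,0]],[[-0.12,-0.096,0],[0,0,0]],[[-0.15,-0.12,0],[0,0,0]]]' 0 20
python3 -m jog '[[[-0.03,-0.024,0],[0,0,0]],[[-0.06,-0.048,0],[0,0,0]],[[-0.09,-0.072,0],[0,0,0]],[[-0.12,-0.096,0],[0,0,0]],[[-0.15,-0.12,0],[0,0,0]]]'
python3 -m jog '[[[-0.03,-0.024,0],[0,0,0]],[[-0.06,-0.048,0],[0,0,0]],[[-0.09,-0.072,0],[0,0,0]],[[-0.12,-0.096,0],[0,0,0]],[[-0.15,-0.12,0],[0,0,0]]]'
python3 -m jog '[[[-0.03,-0.024,0],[0,0,0]],[[-0.06,-0.048,0],[0,0,0]],[[-0.08,-0.065,0],[0,0,0]],[[-0.095,-0.074,0],[0,0,0]],[[-0.095,-0.074,0],[0,0,0]]]'
python3 -c "
from h import *
rel((.577,.03,.03,73.6))"
```

```text
t: 0.65
tool_pos: [0.2858, 0.4413, 0.2309]
tool_rot: [-0.444, -3.11, 0.001]
contact_force: [1.3, 0.5, 0.5]
opening: 0.0122
grip_force: 0.0
t: 1.15
tool_pos: [0.3962, 0.2841, 0.231]
tool_rot: [-0.444, -3.11, 0.0]
contact_force: [0.6, 0.4, -0.2]
opening: 0.0005
grip_force: 0.0
t: 1.65
tool_pos: [0.5067, 0.1269, 0.231]
tool_rot: [-0.444, -3.11, -0.0]
contact_force: [1.1, 0.8, -0.7]
opening: -0.0003
grip_force: 0.0
t: 2.15
tool_pos: [0.5774, 0.0295, 0.2308]
tool_rot: [-0.447, -3.109, 0.0]
contact_force: [0.6, 0.2, 0.2]
opening: -0.0002
grip_force: 0.0
[0.0003 0.0004 0.2008] [-0.0002 -0.0007  0.0003]
t 2.15 pos [0.5774 0.0295 0.2308] yaw 73.61769549372653 F [0.5579 0.2478 0.2413]
```

```bash
python3 -m jog '[[[0,0,0.04],[0,0,0]],[[0,0,0.08],[0,0,0]],[[0,0,0.11],[0,0,0]],[[0,0,0.13],[0,0,0]],[[0,0,0.15],[0,0,0]]]'
python3 -m jog '[[[0,0,0.015],[0,0,0]],[[0,0,0.03],[0,0,0]],[[0,0,0.04],[0,0,0]],[[0,0,0.049],[0,0,0]],[[0,0,0.049],[0,0,0]]]'
python3 -c "
from h import *
from math import *
T=[]
for th in(.05,-.1,-.25,-.4,-.5,-.55,-.6):
    u=np.array([cos(th),sin(th)]);n=np.array([-u[1],u[0]]);p=np.array([.4715,-.0415])+.105*u+.0215*n
    T.append((*p,.0315,73.6 if th>-.25 else 90+degrees(th)))
rel(*T)"
```

```text
t: 2.65
tool_pos: [0.5755, 0.0323, 0.0798]
tool_rot: [-0.442, -3.109, -0.001]
contact_force: [0.0, 0.0, 0.3]
opening: 0.0003
grip_force: 0.0
t: 3.15
tool_pos: [0.5759, 0.0309, 0.0311]
tool_rot: [-0.444, -3.108, 0.0]
contact_force: [0.4, 0.9, -0.5]
opening: -0.0003
grip_force: 0.0
[-0.0122 -0.044  -0.0004] [-0.0004 -0.002   0.0025]
[-0.0193 -0.0584 -0.0004] [-0.0004 -0.002   0.0025]
[-0.0242 -0.0737 -0.0004] [-0.0003 -0.002  -0.0338]
[-0.0268 -0.0895 -0.0004] [-0.0005 -0.002   0.1162]
[-0.0272 -0.1002 -0.0004] [-0.0006 -0.0019  0.2162]
[-0.027  -0.1056 -0.0004] [-0.0006 -0.0019  0.2662]
[-0.0265 -0.1109 -0.0004] [-0.0007 -0.0019  0.3162]
t 3.15 pos [0.5759 0.0309 0.0311] yaw 73.74104731838283 F [ 0.3616  0.9272 -0.4837]
```

Approach gently to contact, then push slowly along the arc.

```bash
python3 -m jog '[[[-0.003,-0.01,0],[0,0,0]],[[-0.006,-0.02,0],[0,0,0]],[[-0.009,-0.03,0],[0,0,0]],[[-0.011,-0.036,0],[0,0,0]],[[-0.012,-0.041,0],[0,0,0]]]'
python3 -m jog '[[[-0.001,-0.004,0],[0,0,0]],[[-0.0025,-0.008,0],[0,0,0]],[[-0.004,-0.011,0],[0,0,0]],[[-0.0055,-0.014,0],[0,0,0]],[[-0.007,-0.0175,0],[0,0,0]]]'
python3 -c "
from h import *
from math import *
T=[]
theta('pics/t2.png')
for th in(-.1,-.25,-.4,-.5,-.55,-.6):
    u=np.array([cos(th),sin(th)]);n=np.array([-u[1],u[0]]);p=np.array([.4715,-.0415])+.105*u+.0215*n
    T.append((*p,.0315,73.6 if th>-.25 else 90+degrees(th)))
rel(*T)"
```

```text
t: 3.65
tool_pos: [0.577, -0.0131, 0.0327]
tool_rot: [0.446, 3.109, 0.0]
contact_force: [-0.2, -0.1, 0.6]
opening: -0.0002
grip_force: 0.0
t: 4.15
tool_pos: [0.5781, -0.0307, 0.0321]
tool_rot: [-0.444, -3.109, -0.0]
contact_force: [-1.0, 2.3, 0.5]
opening: 0.0001
grip_force: 1.0
pixels 84 far end 0.08354957635089463 angle -0.09240956361177713
[0.0003 0.0006 0.0006] [-0.0004 -0.001   0.0024]
[-0.0046 -0.0147  0.0006] [-0.0004 -0.001  -0.0339]
[-0.0072 -0.0305  0.0006] [-0.0005 -0.0009  0.1161]
[-0.0076 -0.0412  0.0006] [-0.0005 -0.0009  0.2161]
[-0.0074 -0.0466  0.0006] [-0.0006 -0.0009  0.2661]
[-0.0069 -0.0519  0.0006] [-0.0006 -0.0009  0.3161]
t 4.2 pos [ 0.5782 -0.0313  0.0321] yaw 73.73616813846247 F [-0.6959  1.4167  0.4844]
```

View pics/t2.png

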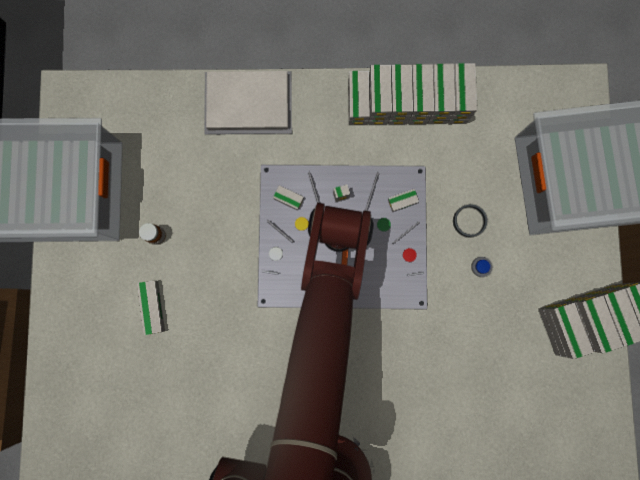

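The robot hides the bar from the top camera, but the visible part (345,255) gives −0.09 rad, as modelled, at about 2 N. I'll continue to about −0.55.

```bash
python3 -m jog '[[[-0.0015,-0.004,0],[0,0,0]],[[-0.003,-0.008,0],[0,0,0]],[[-0.004,-0.012,0],[0,0,0]],[[-0.005,-0.016,0],[0,0,0.02]],[[-0.0055,-0.02,0],[0,0,0.05]]]'
python3 -m jog '[[[-0.001,-0.004,0],[0,0,0.02]],[[-0.002,-0.008,0],[0,0,0.05]],[[-0.002,-0.012,0],[0,0,0.08]],[[-0.0025,-0.016,0],[0,0,0.11]],[[-0.0027,-0.0195,0],[0,0,0.14]]]'
python3 -c "
from h import *
from math import *
T=[]
theta('pics/t3.png')
for th in(-.4,-.5,-.55,-.6,-.62):
    u=np.array([cos(th),sin(th)]);n=np.array([-u[1],u[0]]);p=np.array([.4715,-.0415])+.105*u+.0215*n
    T.append((*p,.0315,90+degrees(th)))
rel(*T)"
```

```text
t: 4.7
tool_pos: [0.5782, -0.0519, 0.0321]
tool_rot: [0.526, 3.097, 0.0]
contact_force: [-0.1, 3.4, -1.1]
opening: -0.0
grip_force: 1.0
t: 5.2
tool_pos: [0.5746, -0.0712, 0.0324]
tool_rot: [0.741, 3.052, -0.0]
contact_force: [0.0, 2.0, -1.5]
opening: -0.0001
grip_force: 1.0
pixels 67 far end 0.08725521235375155 angle -0.4738676599178146
[0.0022 0.009  0.0009] [-0.0004  0.0006 -0.0773]
[-0.0002 -0.0014  0.0009] [-0.0003  0.0006  0.0227]
[-0.001  -0.0067  0.0009] [-0.0003  0.0006  0.0727]
[-0.0016 -0.012   0.0009] [-0.0003  0.0006  0.1227]
[-0.0018 -0.0142  0.0009] [-0.0003  0.0006  0.1427]
t 5.25 pos [ 0.5744 -0.0716  0.0324] yaw 62.65308190629948 F [ 0.9724  1.6519 -0.8961]
```

```bash
python3 -m jog '[[[-0.0005,-0.003,0],[0,0,0.03]],[[-0.001,-0.006,0],[0,0,0.06]],[[-0.0013,-0.009,0],[0,0,0.09]],[[-0.0016,-0.0125,0],[0,0,0.12]],[[-0.0016,-0.013,0],[0,0,0.12]]]'
python3 -m jog '[[[0,0.008,0],[0,0,0]],[[0,0.02,0],[0,0,0]],[[0,0.02,-0.03],[0,0,0]],[[0,0.02,-0.07],[0,0,0]],[[0,0.02,-0.1],[0,0,0]]]'
python3 -m jog '[[[-0.01,0.04,0],[0,0,0]],[[0,0.08,0],[0,0,0]],[[0,0.12,0],[0,0,0]],[[0,0.16,0],[0,0,0]],[[0,0.16,0],[0,0,0]]]'
python3 - <<'E'
from h import *
theta('pics/t4.png')
from station import optics
cv2.imwrite('pics/s4.png',optics.get_image('side')['image'])
a=np.array([.6246,-.1492])-[.4724,-.0407];print("want",np.arctan2(a[1],a[0]))
rel((.511,-.396,.13,73))
E
```

```text
t: 5.75
tool_pos: [0.57, -0.0836, 0.0325]
tool_rot: [0.921, 3.003, -0.0]
contact_force: [2.1, 0.7, -0.8]
opening: 0.0001
grip_force: 1.0
t: 6.25
tool_pos: [0.5818, -0.0657, 0.1343]
tool_rot: [0.917, 3.004, -0.0]
contact_force: [0.8, -0.5, 0.1]
opening: 0.0001
grip_force: 0.0
t: 6.75
tool_pos: [0.6723, 0.0709, 0.1323]
tool_rot: [0.912, 3.006, 0.002]
contact_force: [-0.3, 0.2, -0.4]
opening: 0.0002
grip_force: 0.0
pixels 236 far end 0.13512844187584258 angle -0.5998346796965882
want -0.6193165924167694
[-0.126  -0.4738  0.0023] [-0.001  -0.0007 -0.2948]
t 6.85 pos [0.6706 0.0676 0.1318] yaw 56.11126281776053 F [ 0.1456 -0.2593 -0.0656]
```

View pics/t4.png

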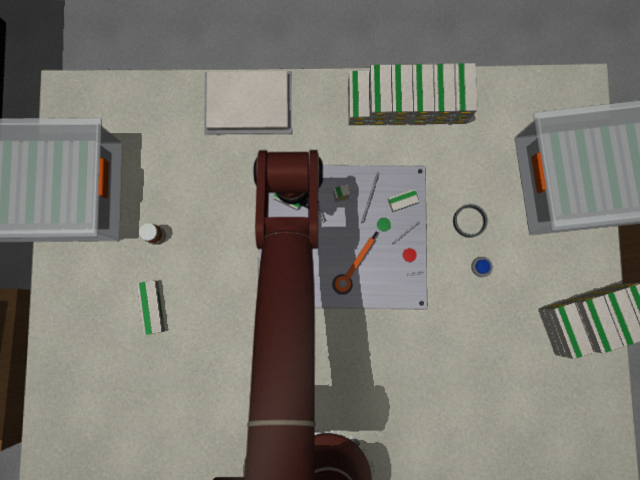

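The nose, at about (376,236), points at the green disc (384,225): −0.600 rad measured against −0.619 wanted, or about 4 mm off, which is inside the tolerance. The cartons are in place. Now the button.

```bash
python3 -m jog '[[[-0.01,-0.035,-0.02],[0,0,0]],[[-0.02,-0.075,-0.02],[0,0,0]],[[-0.03,-0.12,-0.02],[0,0,0]],[[-0.042,-0.16,-0.02],[0,0,0]],[[-0.053,-0.2,-0.02],[0,0,0]]]'
python3 -m jog '[[[-0.01,-0.04,0],[0,0,0]],[[-0.02,-0.08,0],[0,0,0]],[[-0.03,-0.12,0],[0,0,0]],[[-0.042,-0.16,0],[0,0,0]],[[-0.053,-0.2,0],[0,0,0]]]'
python3 - <<'E'
from h import *
import pickle
for n,c in(("top",(482.69,266.2)),("side",(429.9,388.3))):
    d=pickle.load(open(f"pics/{n}0.pkl","rb"));print(n,[ray(d,c,z)[:2] for z in(.015,.02,.025)])
rel((.511,-.397,.06,56.1))
E
```

```text
t: 7.35
tool_pos: [0.601, -0.1315, 0.1524]
tool_rot: [-0.921, -3.003, 0.001]
contact_force: [1.1, 1.0, 0.5]
opening: -0.0002
grip_force: 0.0
t: 7.85
tool_pos: [0.5328, -0.3267, 0.1523]
tool_rot: [-0.921, -3.003, 0.0]
contact_force: [0.1, -0.3, 0.6]
opening: -0.0002
grip_force: 0.0
top [array([ 0.51427929, -0.39731882]), array([ 0.51395085, -0.3959904 ]), array([ 0.51362241, -0.39466197])]
side [array([ 0.51434997, -0.39702173]), array([ 0.51081287, -0.39966274]), array([ 0.50727577, -0.40230375])]
[-0.0214 -0.0704  0.0924] [-0.0004 -0.0004 -0.0036]
t 7.85 pos [ 0.5328 -0.3267  0.1523] yaw 55.89228120093025 F [ 0.1023 -0.3317  0.6076]
```

```bash
python3 -m jog '[[[-0.01,-0.035,0],[0,0,0]],[[-0.02,-0.069,0],[0,0,0]],[[-0.02,-0.069,0.04],[0,0,0]],[[-0.02,-0.069,0.08],[0,0,0]],[[-0.02,-0.069,0.1],[0,0,0]]]'
python3 -m jog '[[[0,0,0.005],[0,0,0]],[[0,0,0.01],[0,0,0]],[[0,0,0.015],[0,0,0]],[[0,0,0.018],[0,0,0]],[[0,0,0.018],[0,0,0]]]'
python3 -c "
from h import *
rel((.512,-.397,.03,56))"
```

```text
t: 8.35
tool_pos: [0.5093, -0.3922, 0.0481]
tool_rot: [-0.921, -2.998, -0.004]
contact_force: [-1.5, 0.2, -0.8]
opening: -0.0
grip_force: 0.0
t: 8.85
tool_pos: [0.5129, -0.3934, 0.035]
tool_rot: [0.919, 3.003, -0.001]
contact_force: [0.0, -0.1, -0.5]
opening: -0.0001
grip_force: 0.0
[-0.0012 -0.0035  0.005 ] [-0.0003  0.0011 -0.0003]
t 8.85 pos [ 0.5129 -0.3934  0.035 ] yaw 55.984041019472386 F [ 0.0188 -0.1212 -0.4529]
```

```bash
python3 -m jog '[[[-0.001,-0.003,0.003],[0,0,0]],[[-0.001,-0.003,0.006],[0,0,0]],[[-0.001,-0.003,0.008],[0,0,0]],[[-0.001,-0.003,0.01],[0,0,0]],[[-0.001,-0.003,0.01],[0,0,0]]]'
python3 -m jog '[[[0,0,0.001],[0,0,0]],[[0,0,0.002],[0,0,0]],[[0,0,0.003],[0,0,0]],[[0,0,0.003],[0,0,0]]]'
```

```text
t: 9.35
tool_pos: [0.5115, -0.3959, 0.0238]
tool_rot: [-0.919, -3.003, -0.001]
contact_force: [-0.4, 0.5, -0.8]
opening: 0.0
grip_force: 0.0
t: 9.75
tool_pos: [0.5119, -0.3962, 0.0215]
tool_rot: [0.919, 3.004, -0.0]
contact_force: [-0.5, 0.5, 1.9]
opening: -0.0002
grip_force: 0.8
```

```bash
python3 -m jog '[[[0,0,0.001],[0,0,0]],[[0,0,0.002],[0,0,0]],[[0,0,0.002],[0,0,0]]]'
python3 -m jog '[[[0,0,0.001],[0,0,0]],[[0,0,0.002],[0,0,0]],[[0,0,0.002],[0,0,0]]]'
```

```text
t: 10.05
tool_pos: [0.5119, -0.3962, 0.0195]
tool_rot: [0.919, 3.004, -0.0]
contact_force: [-0.1, 0.2, 3.3]
opening: 0.0001
grip_force: 1.4
t: 10.35
tool_pos: [0.5119, -0.3962, 0.0174]
tool_rot: [0.919, 3.004, -0.0]
contact_force: [-0.9, 1.1, 3.7]
opening: -0.0003
grip_force: 2.0
```

```bash
python3 -m jog '[[[0,0,0.001],[0,0,0]],[[0,0,0.001],[0,0,0]],[[0,0,0.001],[0,0,0]]]'
python3 -m jog '[[[0,0,0.001],[0,0,0]],[[0,0,0.001],[0,0,0]],[[0,0,0.001],[0,0,0]]]'
```

```text
t: 10.65
tool_pos: [0.5119, -0.3962, 0.0165]
tool_rot: [0.919, 3.004, -0.0]
contact_force: [-1.4, 0.7, 4.1]
opening: -0.0003
grip_force: 2.3
t: 10.95
tool_pos: [0.5119, -0.3963, 0.016]
tool_rot: [0.919, 3.004, -0.0]
contact_force: [-0.9, 1.5, 7.6]
opening: -0.0001
grip_force: 3.8
```

```bash
python3 -m jog '[[[0,0,0.001],[0,0,0]],[[0,0,0.001],[0,0,0]],[[0,0,0.001],[0,0,0]]]'
python3 -m jog '[[[0,0,-0.01],[0,0,0]],[[0,0,-0.03],[0,0,0]],[[0,0,-0.07],[0,0,0]],[[0,0,-0.11],[0,0,0]],[[0,0,-0.14],[0,0,0]]]'
python3 -m jog '[[[0.02,0,0],[0,0,0]],[[0.05,0,0],[0,0,0]],[[0.08,0,0],[0,0,0]],[[0.1,0,0],[0,0,0]],[[0.1,0,0],[0,0,0]]]'
python3 -c "
from h import *
theta('pics/t5.png');rel()"
```

```text
t: 11.25
tool_pos: [0.5119, -0.3963, 0.0159]
tool_rot: [-0.919, -3.004, -0.0]
contact_force: [-3.9, 3.9, 11.4]
opening: -0.0001
grip_force: 6.1
t: 11.75
tool_pos: [0.512, -0.3965, 0.1564]
tool_rot: [0.919, 3.003, -0.002]
contact_force: [1.3, -0.3, -0.2]
opening: -0.0001
grip_force: 0.0
t: 12.25
tool_pos: [0.4272, -0.3388, 0.1531]
tool_rot: [-0.919, -3.002, -0.001]
contact_force: [0.2, -0.5, 0.1]
opening: 0.0
grip_force: 0.0
pixels 231 far end 0.13512844187584258 angle -0.6002063476029587
t 12.3 pos [ 0.4283 -0.3397  0.1537] yaw 55.95877070931133 F [ 0.8101 -0.3479 -0.4614]
```

View pics/t5.png

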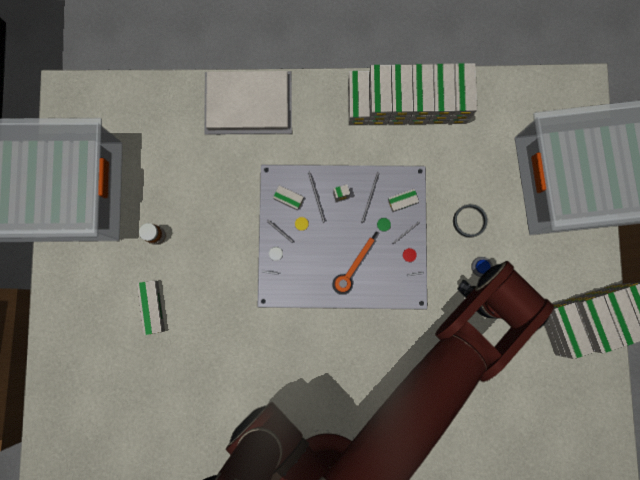

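The nose at (376,236) still points at the green disc (384,225). The button at (482,267) has been released, the bystanders haven't moved, and the gripper is clear.

```bash
python3 -m jog '[[[0,0,0],[0,0,0]],[[0,0,0],[0,0,0]]]'; python3 -c "
from station import job
print(job.finish_job())"
```

```text
t: 12.5
tool_pos: [0.4295, -0.3408, 0.1543]
tool_rot: [0.919, 3.004, -0.0]
contact_force: [0.6, 0.0, -0.2]
opening: -0.0001
grip_force: 0.0
the job is handed in; nothing more can be done
None
```

The job is handed in at about 12.5 s, no verdict returned: the diverter points at the green disc (about 4 mm off centre, 13 mm allowed), the blue button was pressed to its stop and released, and the last picture shows the cartons, jar and tape where they started.

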